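Hold a clock's cell on test

ROBOT

A 7-joint arm with a two-finger parallel gripper is mounted at the origin on the work surface. World frame = base frame: x ahead of the robot, y to its left, z up, the work surface at z = 0. Lengths are in m, angles in rad, forces in N, time in s.
With the tool pointing down it reaches from about 0.425 to 0.95 m from the base axis. Payload 16.7 kg.
Tool frame: the origin (TCP) lies between the finger pads, 19 mm behind the fingertips; this is the grasp point; z points along the fingers, y is the line along which they close (so a half turn about z gives the same grasp; the last joint's range is limited). The gripper opens to 94 mm and grips with 3 to 60 N. Pads are 16 mm wide; open, the fingers measure 119 mm over their backs; the gripper's body (75 mm by 177 mm) begins 78 mm behind the grasp point.
Start: joints at [-1.429, 0.426, 0.074, 1.606, -0.034, 1.111, -0.067], TCP at [0.194, 0.646, 0.224] pointing down, gripper open.
Joint ranges: [-2.85, 2.85], [-0.5, 2.14], [-1.23, 1.37], [0.21, 2.46], [-1.02, 4.16], [0.16, 2.05], [-2.73, 2.73]. Speed limits (rad/s): [1.89, 1.89, 2.39, 2.39, 3.01, 3.01, 3.01].

INTERFACE

Orientations are given as a unit quaternion [w, x, y, z].
In Python, from bench import bot, capture, camera_model, workorder, models gives the robot as it stands.
- The arm moves only by the tool step_arm, never from a script. Its argument "commands" is a list of rows, each a list of 3 entries, a list of its own where there are three numbers: the shift along the world's x, y, z in m, then the turn, a rotation vector about the world's x, y, z in rad, then the finger opening in m, from 0 to 0.094. In form: [[[x, y, z], [rx, ry, rz], grip], ...]. A call has exactly 5 rows; each row shifts and turns the commanded pose from where the row before left it; what a row does not reach is not made up. A row lasts 1/10 s, in which the tool goes at most 50 mm and 8.59 degrees, less where a joint would pass 70% of its speed; a pose out of reach is approached as far as the arm can. A call with a gripper value outside its range is refused whole. The fingers move at their own pace and stop on an object; "grip_force" is the grip in N (left out, the last holds). Time passes only in rows, so rows that do not move let the fingers close, or fill a call up. It gives the time, the measured TCP pose, the force, the opening and the grip force at its end, in the units of the state.
- bot.get_state(): the state, without advancing time (a new reading comes with each control period).
- capture(name): name is "scene" or "top" or "wrist"; returns the picture (420x560x3 uint8, red, green, blue); there is no depth.
- camera_model(name): a dict with "fx", "fy", "cx", "cy" (pixels), "rvec" (rotation vector, rad) and "tvec" (3), from world to camera coordinates, as OpenCV has them. Camera axes: x right, y down, z forward; pixel columns grow to the right and rows downward; lengths in m; the calibration is good to about 2 mm. The wrist camera is an equidistant fisheye: a pixel r from the principal point sees the ray r / f radians off the axis. A picture is of the moment at which its call begins: read the wrist's pose just before it. camera_model takes no time and is no camera call; for the wrist camera it gives the pose at the moment of the call.
- workorder.close_job(): hands the job in; it is judged then, once.
Trained networks look in the newest picture that a camera, given by its name, has taken for a name from the list of things; names that differ only in an ending like _2 or _b are one class to them, and where a whole thing is asked for, a point or a joint stands for the part that bears it (a point fixed in the world has none). Each returns a list of dicts, best first, with "conf" (0 to 1); they miss things now and then, are a little off and sometimes report something else, mostly with a low value. They report only what shows in the picture. A call takes as long as a camera call.
- models.find_in(camera, thing): "location" ([x, y, z] in m, in the coordinates of the camera as it stood for that picture, good to about 4 mm: the middle of the surface that is visible of it).
- models.pinpoint(camera, thing): "location" ([x, y, z] in m, in the coordinates of the camera as it stood for that picture, good to about 4 mm: a listed point, or the origin of a listed thing).
The state is a dict: "clock": time; "qpos": joint angles; "qvel": joint speeds; "tau": joint torques, N m; "ee_pos": TCP position; "tcp_rot": TCP orientation; "contact_force": force on the tool from outside, world axes, zero at the start; "moment": the same for the moment, N m; "finger_gap": opening from 0.0 (shut) to 1.0 (fully open); "grasp_force": force on a finger pad.
Only numpy, scipy, OpenCV 4.12 (cv2) and the standard library are available. Lean on these libraries where they do the work, as an engineer would, in place of code of your own. Each camera call takes 0.05 s, during which the arm holds its last target. There are 200 camera calls.

TASK

Check the wall clock's AA cell: lay it level in the two white V saddles of the blue cell tester, its plus end (copper band, small nub) towards the red contact post, and let go of it. Then press the tester's yellow key right down to its stop with the fingertips, without leaning hard on it, and finish while still holding it down so that I can read the display. Leave the trays, cup, screwdriver and case opener where they are.

Things in the scene. Friction and masses are not known exactly. Their poses are not given: they have to be found in the camera images.
- cell: loose AA cell, a black cylinder 14.5 mm in diameter and 50.5 mm long over its nub, with a 16 mm copper-coloured band round its plus end; 24 g; lies on its side on the bench and can roll. Origin: middle of its axis (7.25 mm above the bench at the start). Its x axis runs along the cell towards the plus end
- cell_plus (a point): tip of the small steel nub (5.5 mm across, 2 mm high) at the plus end of the cell, on its axis, 25.25 mm from the cell's origin
- tester: bench cell tester, fixed to the bench: blue housing 120 mm (x) by 180 mm (y) by 40 mm high, origin at the centre of its underside, z up. On its flat top: the cell cradle, a black display 56 x 80 mm standing 5 mm proud (centre at x +22, y +45 mm), the yellow test key and a black selector knob 22 mm across and 12 mm high (x -34, y -52 mm), which is not used
- cradle (a point): where the middle of the seated cell's axis lies: tester x +22, y -40 mm, 56.5 mm above the bench; axes as the tester's, the cell along y, plus end to +y. Two white 90-degree V saddles, 6 mm thick, stand 19 mm either side along y, 32 mm clear between them for the fingers; their V is 24 mm wide at the mouth, 2 mm above this point. The black foot between them is 12.5 mm below it
- red_post (a point): middle of the inner face of the red contact post at the cradle's +y end, 28.75 mm from cradle at the same height; a black post stands likewise at the -y end, so the cell has 3.5 mm of room at each end. The posts are 24 mm wide and rise 7.5 mm above this point
- key (a joint): travel of the yellow test key in m: 0 up, 0.008 right down on its stop; it moves straight down into the tester and springs back when let go. It pushes back with 2 N at the top, rising evenly to 6 N at the stop
- key_top (a point): centre of the key's flat top, which is 24 mm (x) by 30 mm (y); at tester x -34, y +48 mm, 56 mm above the bench when up and 48 mm when right down; it moves with the key
- trays: bystander: three stacked aluminium trays with ribbed edges, 97 x 133 x 58 mm, origin at the centre of the underside
- cup: bystander: glass parts cup, 50 mm across and 42 mm high, origin at the centre of the underside
- screwdriver: bystander: screwdriver with green plastic handle, 140 mm long, 26 mm thick, lying along its x; origin under its middle
- opener: bystander: steel case opener, a bar 125 mm long (x) with two jaws and a dark handle 66 mm out to -y, 21 mm high; origin under the middle of the bar

How it is judged:
On the way:
1. the cell lies level in both saddles, plus end to the red post, let go, with the key still up (x of cell in the frame of cradle between -0.003 and 0.003 m and y of cell in the frame of cradle between -0.005 and 0.005 m and z of cell in the frame of cradle between -0.003 and 0.003 m and y of cell_plus in the frame of cradle above 0.015 m and angle between the x axis of cell and the y axis of tester, either way round below 0.08 rad and angle between cell's own x axis and vertical between 1.4908 and 1.6508 rad and contact force between each of the fingers, the arm and cell below 0.05 N and linear speed of cell below 0.02 m/s and value of joint key below 0.002 m), for 0.2 s.
At the end, for the whole second after the job is handed in: The cell lies let go in the cradle (centre within 3 mm, 5 mm along it; level and in line within 0.08 rad), plus end to the red post, and the fingers (TCP within 50 mm of the key's centre) still press with over 3 N, the key at least 6.5 of its 8 mm down (x of cell in the frame of cradle between -0.003 and 0.003 m and y of cell in the frame of cradle between -0.005 and 0.005 m and z of cell in the frame of cradle between -0.003 and 0.003 m and y of cell_plus in the frame of cradle above 0.015 m and angle between the x axis of cell and the y axis of tester, either way round below 0.08 rad and angle between cell's own x axis and vertical between 1.4908 and 1.6508 rad and contact force between each of the fingers, the arm and cell below 0.05 N and linear speed of cell below 0.02 m/s and value of joint key above 0.0065 m and contact force between the fingers and tester above 3 N and horizontal distance between the grasp point and key_top below 0.05 m); the arm keeps its last pose, push and grip.
It fails at once if the arm or its fingers lean on the tester with more than 45 N (contact force between any of the arm, the fingers and tester above 45 N).
It fails at once if the trays are moved by more than 20 mm (distance of trays from where it was at the start of the episode above 0.02 m).
It fails at once if the parts cup is moved by more than 20 mm or tipped (distance of cup from where it was at the start of the episode above 0.02 m or angle between cup's own z axis and vertical above 0.5 rad).
It fails at once if the screwdriver is moved by more than 20 mm (distance of screwdriver from where it was at the start of the episode above 0.02 m).
It fails at once if the case opener is moved by more than 20 mm (distance of opener from where it was at the start of the episode above 0.02 m).
It also fails if it takes over 45 s, if anything falls off the work surface, if the arm or the gripper's body presses on something with over 40 N, if the wrist force passes 120 N, or if a joint passes its speed limit or range.

## Working session

There is one attempt and no reset: what is moved stays moved. The work goes in short steps, Python scripts to look and compute and a tool call to move; the robot and the scene stay as the last step left them, time stands still between calls to the robot, and variables do not carry over. Pictures are saved under pics/ and viewed, at most 10 in all, crops included, and the job is handed in when it is done.

Besides the shell and the picture viewer there is one more tool, called after "Request:" in YAML: its name, and indented under it one key for each argument. step_arm: Moves the arm, as the interface text tells. Its arguments: {"type":"object","properties":{"commands":{"type":"array","items":{"type":"array"}},"grip_force":{"type":"number"}},"required":["commands"]}

```bash
mkdir -p pics; cat > h.py <<'E'
import numpy as np, cv2
from bench import bot, capture, camera_model, workorder, models
def world(cam,p,m=None):
    m=m or camera_model(cam); R=cv2.Rodrigues(np.array(m["rvec"],float))[0]
    return R.T@(np.array(p)-np.array(m["tvec"]).ravel())
def look(cam,things,fn=None):
    m=camera_model(cam); im=capture(cam)
    if fn: cv2.imwrite(fn,im[:,:,::-1])
    for t in things:
        for r in models.pinpoint(cam,t)[:2]:
            print(cam,t,round(r["conf"],2),world(cam,r["location"],m).round(4))
    return im,m
E
python3 - <<'E'
from h import *
s=bot.get_state(); print(s)
for c in("scene","top"):
    im,m=look(c,["cell","cell_plus","cradle","red_post","key_top","tester","trays","cup","screwdriver","opener"],f"pics/{c}0.png")
    print(m)
E
```

```text
{'clock': 0.0, 'qpos': array([-1.42850661,  0.42674987,  0.07385437,  1.60664459, -0.03409135,
        1.11081394, -0.06713232]), 'qvel': array([ 0.00103102, -0.0003908 ,  0.00096923, -0.00033314,  0.00171535,
        0.00268965, -0.00067051]), 'tau': array([ 4.87151683e-04, -9.35809565e+01,  3.66678648e+00, -4.54188323e+01,
       -4.88957064e-02,  1.99645251e-02,  1.30389944e-04]), 'ee_pos': array([0.19408322, 0.64603245, 0.22354722]), 'tcp_rot': array([-4.33179025e-05,  1.45409693e-01,  9.89371296e-01, -6.76743011e-04]), 'contact_force': array([ 0.80620825, -0.12036549, -0.78825579]), 'moment': array([0.02297006, 0.0316061 , 0.02678857]), 'grasp_force': 0.0, 'finger_gap': 0.9996732236052068}
scene cell 0.57 [ 0.5621 -0.2575  0.0115]
scene cradle 0.83 [0.5941 0.1501 0.0625]
scene red_post 0.72 [0.597  0.1771 0.0609]
scene key_top 0.48 [0.5663 0.2514 0.0562]
scene key_top 0.26 [0.5857 0.1973 0.0051]
scene tester 0.97 [0.5865 0.1936 0.0038]
scene trays 0.97 [ 0.7512 -0.1881  0.0028]
scene cup 0.65 [ 0.4214 -0.0571 -0.0006]
scene cup 0.6 [0.5643 0.2506 0.0583]
scene screwdriver 0.76 [
[... 352 characters left out ...]
0.0021]
top cell_plus 0.44 [ 0.5421 -0.2433  0.0106]
top cradle 0.68 [0.5928 0.1471 0.0535]
top red_post 0.89 [0.6    0.1735 0.0571]
top key_top 0.59 [0.5628 0.2505 0.0548]
top tester 0.73 [ 5.773e-01  1.932e-01 -1.000e-04]
top tester 0.45 [ 0.5081 -0.4349  0.0044]
top trays 0.85 [ 0.754  -0.1872 -0.0021]
top cup 0.64 [ 0.5802  0.1934 -0.0011]
top cup 0.54 [ 0.4151 -0.0599 -0.0013]
top screwdriver 0.5 [ 0.5082 -0.4383  0.0041]
top opener 0.61 [ 0.5194  0.4402 -0.0044]
{'fx': 503.22192618084733, 'fy': 503.22192618084733, 'cx': 281.6291260496045, 'cy': 207.64223092182252, 'rvec': array([ 2.13250258, -2.15740465,  0.16866418]), 'tvec': array([-3.12617417e-04,  5.89464742e-01,  1.35844950e+00])}
```

View pics/top0.png

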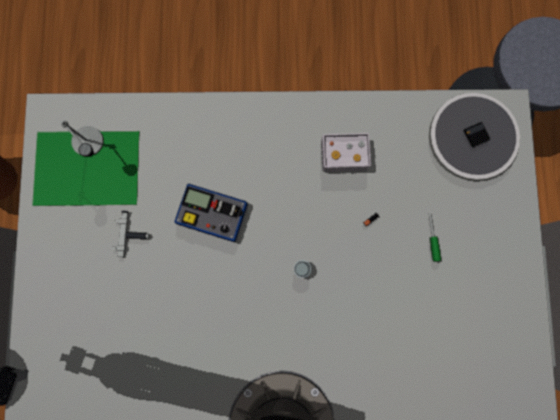

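View pics/scene0.png

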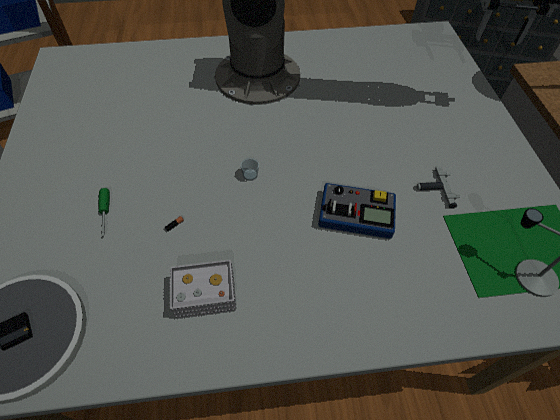

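The top view shows the tester at about (211,212) with a yaw of about -17°. The cell is at (371,219), with its copper end at lower left (367,222). The cup is at (304,270), and nothing is close to the cell. The scene view agrees. I'll move over the tester for a wrist look.

Request:
step_arm:
  commands:
    - [[0.03,-0.038,0],[0,0,-0.04],0.094]
    - [[0.03,-0.038,0],[0,0,-0.04],0.094]
    - [[0.03,-0.038,0],[0,0,-0.04],0.094]
    - [[0.03,-0.038,0],[0,0,-0.04],0.094]
    - [[0.03,-0.038,0],[0,0,-0.04],0.094]

```text
clock: 1.6
ee_pos: [0.3451, 0.4548, 0.2245]
tcp_rot: [-0.0, 0.244, 0.97, 0.0]
contact_force: [0.8, -0.5, -1.0]
finger_gap: 1.003
grasp_force: 0.0
```

Request:
step_arm:
  commands:
    - [[0.03,-0.038,0],[0,0,-0.04],0.094]
    - [[0.03,-0.038,0],[0,0,-0.04],0.094]
    - [[0.03,-0.038,0],[0,0,-0.04],0.094]
    - [[0.03,-0.038,0],[0,0,-0.04],0.094]
    - [[0.03,-0.038,0],[0,0,-0.04],0.094]

```text
clock: 2.1
ee_pos: [0.4952, 0.2648, 0.2246]
tcp_rot: [0.0, 0.34, 0.941, 0.0]
contact_force: [0.8, -0.4, -0.4]
finger_gap: 1.001
grasp_force: 0.0
```

Request:
step_arm:
  commands:
    - [[0.03,-0.038,0],[0,0,0],0.094]
    - [[0.02,-0.03,0],[0,0,0],0.094]
    - [[0,0,0],[0,0,0],0.094]
    - [[0,0,0],[0,0,0],0.094]
    - [[0,0,0],[0,0,0],0.094]

```text
clock: 2.6
ee_pos: [0.5437, 0.1994, 0.2242]
tcp_rot: [-0.0, 0.338, 0.941, 0.0]
contact_force: [-1.5, 0.6, -0.1]
finger_gap: 1.002
grasp_force: 0.0
```

```bash
python3 - <<'E'
from h import *
s=bot.get_state(); print(s["ee_pos"],s["tcp_rot"],s["qpos"])
im,m=look("wrist",["cradle","red_post","key_top","tester"],"pics/w1.png"); print(m)
E
```

```text
[0.54369478 0.19941868 0.22420735] [-1.92400192e-04  3.38489350e-01  9.40970198e-01  9.26037706e-05] [-0.77753375  0.28071706  0.38348911  1.84314095 -0.12091318  1.04053397
  0.53386546]
wrist cradle 0.63 [0.5891 0.148  0.058 ]
wrist red_post 0.77 [0.5974 0.1758 0.059 ]
wrist red_post 0.52 [0.5881 0.1483 0.0568]
wrist key_top 0.82 [0.5689 0.2511 0.0563]
wrist tester 0.98 [ 0.5823  0.1914 -0.0023]
{'fx': 325.19226210127806, 'fy': 325.19226210127806, 'cx': 280.31865717426587, 'cy': 211.7984497285658, 'rvec': array([-2.60556845, -1.22646489, -0.17443817]), 'tvec': array([-0.50081609, -0.31040477,  0.31027935])}
```

View pics/w1.png

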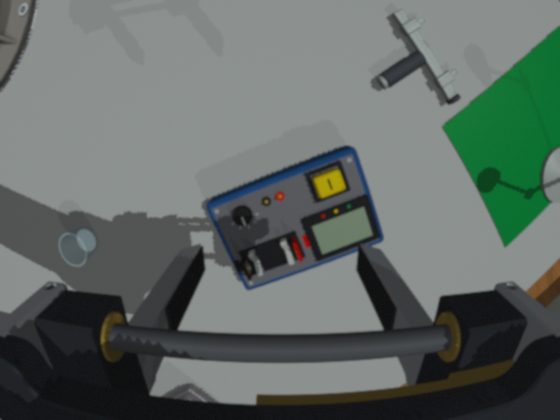

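The wrist view shows the tester squarely: key (328,183), knob (241,216), white saddles near (258,262) and (288,250), red post (300,247). I'll enlarge it to get the pixels and fit the pose.

```bash
python3 - <<'E'
import cv2
im=cv2.imread("pics/w1.png")[140:295,200:390]
cv2.imwrite("pics/w1c.png",cv2.resize(im,None,fx=3.8,fy=3.8,interpolation=cv2.INTER_CUBIC))
E
```

```text
(no output)
```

View pics/w1c.png

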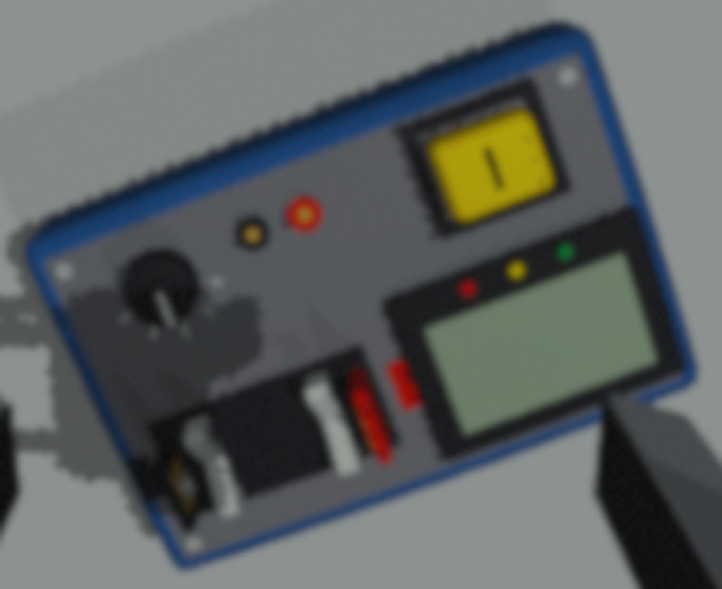

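Request:
step_arm:
  commands:
    - [[0,-0.045,0],[0,0,0],0.094]
    - [[0,-0.045,0],[0,0,0],0.094]
    - [[0,-0.045,0],[0,0,0],0.094]
    - [[0,-0.045,0],[0,0,0],0.094]
    - [[0,-0.045,0],[0,0,0],0.094]

```text
clock: 3.35
ee_pos: [0.544, -0.0278, 0.2245]
tcp_rot: [0.0, 0.339, 0.941, 0.0]
contact_force: [0.9, 0.0, 0.3]
finger_gap: 0.999
grasp_force: 0.0
```

Request:
step_arm:
  commands:
    - [[0,-0.045,0],[0,0,0],0.094]
    - [[0,-0.045,0],[0,0,0],0.094]
    - [[0,-0.045,0],[0,0,0],0.094]
    - [[0,-0.045,0],[0,0,0],0.094]
    - [[0,-0.045,0],[0,0,0],0.094]

```text
clock: 3.85
ee_pos: [0.5442, -0.2528, 0.2245]
tcp_rot: [0.0, 0.339, 0.941, 0.0]
contact_force: [0.2, 0.1, 0.4]
finger_gap: 0.999
grasp_force: 0.0
```

Request:
step_arm:
  commands:
    - [[0,0,-0.04],[0,0,0],0.094]
    - [[0,0,-0.04],[0,0,0],0.094]
    - [[0,0,0],[0,0,0],0.094]
    - [[0,0,0],[0,0,0],0.094]
    - [[0,0,0],[0,0,0],0.094]

```text
clock: 4.35
ee_pos: [0.5453, -0.2517, 0.1463]
tcp_rot: [0.001, 0.339, 0.941, 0.0]
contact_force: [0.4, 0.3, 1.0]
finger_gap: 0.994
grasp_force: 0.0
```

```bash
python3 - <<'E'
from h import *
s=bot.get_state(); print(s["ee_pos"],s["tcp_rot"])
im,m=look("wrist",["cell","cell_plus"],"pics/w2.png"); print(m)
import json
json.dump({k:np.array(v).tolist() for k,v in m.items()},open("m2.json","w"))
E
```

```text
[ 0.5452721  -0.25168221  0.14628141] [1.11664096e-03 3.38808295e-01 9.40854764e-01 7.60096214e-05]
wrist cell 0.6 [ 0.5625 -0.2614  0.0063]
wrist cell_plus 0.66 [ 0.5431 -0.2382  0.0052]
{'fx': 325.19226210127806, 'fy': 325.19226210127806, 'cx': 280.31865717426587, 'cy': 211.7984497285658, 'rvec': array([-2.60413762, -1.22450293, -0.17695483]), 'tvec': array([-0.15475216, -0.56557564,  0.15293823])}
```

View pics/w2.png

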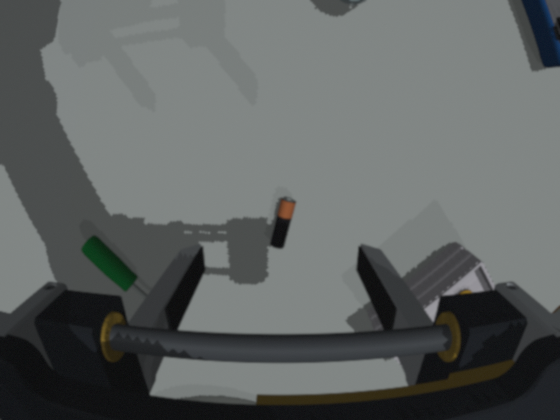

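The cell is plainly visible from copper end (288,199) to black end (278,247), consistent with the network's points. Next I'll fit the tester pose from the display corners and key, and the cell axis from segmentation.

```bash
cat >> h.py <<'E'
def proj(m,P):
    R=cv2.Rodrigues(np.array(m["rvec"],float))[0]; c=np.atleast_2d(P)@R.T+np.array(m["tvec"]).ravel()
    rho=np.hypot(c[:,0],c[:,1]); th=np.arctan2(rho,c[:,2])
    return np.c_[m["cx"]+m["fx"]*th*c[:,0]/rho, m["cy"]+m["fy"]*th*c[:,1]/rho]
def onplane(m,px,z):
    a=(np.atleast_2d(px).astype(float)-[m["cx"],m["cy"]])/m["fx"]; th=np.linalg.norm(a,axis=1,keepdims=True)
    d=np.c_[a/th*np.sin(th),np.cos(th)]; R=cv2.Rodrigues(np.array(m["rvec"],float))[0]
    d=d@R; o=-R.T@np.array(m["tvec"]).ravel(); return o+d*((z-o[2])/d[:,2])[:,None]
E
python3 - <<'E'
from h import *
import json
from scipy.optimize import least_squares
m2=json.load(open("m2.json"))
m1=dict(m2,rvec=[-2.60556845,-1.22646489,-0.17443817],tvec=[-0.50081609,-0.31040477,0.31027935])
u=np.array([[493,167],[387,303],[632,207],[450,458],[163,280]]);px=(u+.5)/3.8-.5+[200,140]
P=np.array([[-34,48,56],[-6,5,45],[-6,85,45],[50,5,45],[-34,-52,52]])/1e3
W=lambda q:np.c_[P[:,0]*np.cos(q[2])-P[:,1]*np.sin(q[2])+q[0],P[:,0]*np.sin(q[2])+P[:,1]*np.cos(q[2])+q[1],P[:,2]]
r=least_squares(lambda q:(proj(m1,W(q))-px).ravel(),[.582,.192,-.29]);q=r.x
print("tester",q.round(4),np.degrees(q[2]),"res px",r.fun.round(1))
P=np.array([[22,-40,56.5],[-34,48,56]])/1e3;print("cradle,key",W(q).round(4))
im=cv2.imread("pics/w2.png").astype(int)[185:260,262:305];B,G,R=im[...,0],im[...,1],im[...,2]
cop=(R-B>40); blk=(im.max(2)<42)
n,l,st,c=cv2.connectedComponentsWithStats((cop|blk).astype(np.uint8)); print(st,c.round(1)+[262,185])
k=1+np.argmax(st[1:,4]);v=np.argwhere(l==k)[:,::-1]+[262,185]
rect=cv2.minAreaRect(v.astype(np.float32));print(rect)
cc=np.argwhere(cop)[:,::-1].mean(0)+[262,185];print("cop",cc)
w=onplane(m2,v,.009);mu=w.mean(0);d=np.linalg.svd(w-mu)[2][0];d*=np.sign(d@(onplane(m2,cc,.009)[0]-mu))
t=(w-mu)@d;print("mid",mu+d*(t.min()+t.max())/2,"len",np.ptp(t),"width",np.ptp((w-mu)@np.array([-d[1],d[0],0])),"axis deg",np.degrees(np.arctan2(d[1],d[0])))
E
```

```text
tester [ 0.5818  0.1938 -0.3252] -18.632441022116538 res px [ 1.1 -0.5 -1.2 -1.2  2.4 -1.  -1.4  1.3 -0.8  1.7]
cradle,key [[0.5899 0.1489 0.0565]
 [0.5649 0.2502 0.056 ]]
[[   0    0   43   75 2640]
 [   9   15   24   47  585]] [[283.3 221.7]
 [281.8 223.2]]
((281.72637939453125, 223.70753479003906), (13.59869384765625, 46.565223693847656), 15.945395469665527)
cop [285.92982456 209.48245614]
mid [ 0.56115902 -0.26223124  0.009     ] len 0.047102066394488086 width 0.013095221644461384 axis deg 125.32377046645951
```

Request:
step_arm:
  commands:
    - [[0.008,-0.005,-0.03],[0,0,-0.13],0.06]
    - [[0.008,-0.0055,-0.03],[0,0,-0.133],0.05]
    - [[0,0,-0.02],[0,0,0],0.05]
    - [[0,0,0],[0,0,0],0.05]
    - [[0,0,0],[0,0,0],0.05]

```text
clock: 5.0
ee_pos: [0.5605, -0.2622, 0.0653]
tcp_rot: [0.0, 0.459, 0.888, 0.0]
contact_force: [0.0, -0.5, 1.1]
finger_gap: 0.611
grasp_force: 0.0
```

```bash
python3 - <<'E'
from h import *
s=bot.get_state(); print(s["ee_pos"],s["tcp_rot"],s["finger_gap"])
im,m=look("wrist",["cell","cell_plus"],"pics/w3.png")
import json
json.dump({k:np.array(v).tolist() for k,v in m.items()},open("m3.json","w"))
R=cv2.Rodrigues(np.array(m["rvec"],float))[0]
im=cv2.imread("pics/w3.png")
print(proj(m,[[.561,-.262,.007],list(s["ee_pos"])]))
E
```

```text
[ 0.56050533 -0.26220856  0.06529745] [2.58307497e-04 4.59199820e-01 8.88332965e-01 3.33644735e-05] 0.6112531505092851
wrist cell_plus 0.9 [ 0.5393 -0.2408  0.0086]
[[279.6647605  234.96091524]
 [278.48576615 271.61566843]]
```

View pics/w3.png

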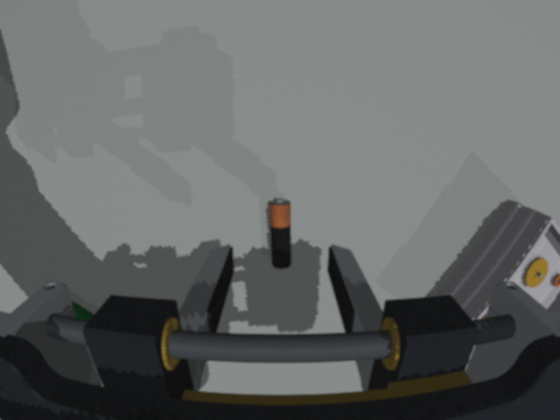

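The cell sits between the fingers, from (280,199) to (282,267), and its middle agrees with the fitted one. I'll descend and grip it.

Request:
step_arm:
  commands:
    - [[0,0,-0.02],[0,0,0],0.05]
    - [[0,0,-0.015],[0,0,0],0.045]
    - [[0,0,-0.009],[0,0,0],0.04]
    - [[0,0,0],[0,0,0],0.04]
    - [[0,0,0],[0,0,0],0.04]
  grip_force: 12

```text
clock: 5.65
ee_pos: [0.5602, -0.2622, 0.0203]
tcp_rot: [-0.0, 0.46, 0.888, -0.0]
contact_force: [-0.3, -0.6, 0.4]
finger_gap: 0.428
grasp_force: 0.0
```

Request:
step_arm:
  commands:
    - [[0,0,0],[0,0,0],0.01]
    - [[0,0,0],[0,0,0],0.01]
    - [[0,0,0],[0,0,0],0.01]
    - [[0,0,0],[0,0,0],0.01]
    - [[0,0,0],[0,0,0],0.01]

```text
clock: 6.15
ee_pos: [0.5602, -0.2621, 0.0204]
tcp_rot: [0.0, 0.46, 0.888, 0.0]
contact_force: [0.6, 1.1, 1.5]
finger_gap: 0.151
grasp_force: 12.0
```

Request:
step_arm:
  commands:
    - [[0,0,0.03],[0,0,0],0.01]
    - [[0,0,0.04],[0,0,0],0.01]
    - [[0,0,0.04],[0,0,-0.1],0.01]
    - [[0,0.03,0.04],[0,0,-0.12],0.01]
    - [[0.003,0.038,0],[0,0,-0.12],0.01]

```text
clock: 6.65
ee_pos: [0.5646, -0.1962, 0.1751]
tcp_rot: [0.003, 0.607, 0.795, 0.002]
contact_force: [1.4, -0.1, -1.2]
finger_gap: 0.153
grasp_force: 12.0
```

Request:
step_arm:
  commands:
    - [[0.003,0.038,0],[0,0,-0.12],0.01]
    - [[0.003,0.038,0],[0,0,-0.12],0.01]
    - [[0.004,0.038,0],[0,0,-0.12],0.01]
    - [[0.004,0.038,0],[0,0,-0.12],0.01]
    - [[0.004,0.038,0],[0,0,-0.12],0.01]

```text
clock: 7.15
ee_pos: [0.5811, -0.0024, 0.1704]
tcp_rot: [-0.0, 0.813, 0.582, 0.0]
contact_force: [1.0, 0.3, -0.9]
finger_gap: 0.149
grasp_force: 12.0
```

Request:
step_arm:
  commands:
    - [[0.003,0.038,0],[0,0,0],0.01]
    - [[0.003,0.038,0],[0,0,0],0.01]
    - [[0.003,0.038,0],[0,0,0],0.01]
    - [[0,0.02,0],[0,0,0],0.01]
    - [[0,0,0],[0,0,0],0.01]

```text
clock: 7.65
ee_pos: [0.5899, 0.1337, 0.1698]
tcp_rot: [-0.0, 0.811, 0.586, -0.0]
contact_force: [0.2, -0.4, -0.1]
finger_gap: 0.149
grasp_force: 12.0
```

```bash
python3 - <<'E'
from h import *
s=bot.get_state(); print(s["ee_pos"],s["tcp_rot"],s["finger_gap"])
im,m=look("wrist",["cell","cell_plus","cradle","red_post","key_top","tester"],"pics/w4.png")
import json
json.dump({k:np.array(v).tolist() for k,v in m.items()},open("m4.json","w"))
E
```

```text
[0.5898729  0.13365815 0.16982446] [-3.44919975e-04  8.10510779e-01  5.85723605e-01 -1.31986781e-04] 0.1485896994068153
wrist cell 0.85 [0.5926 0.1342 0.1554]
wrist cell 0.51 [0.5711 0.2482 0.0555]
wrist cell_plus 0.88 [0.5952 0.1616 0.154 ]
wrist cradle 0.66 [0.5887 0.1488 0.0595]
wrist red_post 0.74 [0.5968 0.1737 0.0547]
wrist key_top 0.86 [0.5713 0.2489 0.0549]
wrist key_top 0.46 [0.5937 0.1366 0.1578]
wrist tester 0.96 [ 0.5829  0.1947 -0.0016]
```

View pics/w4.png

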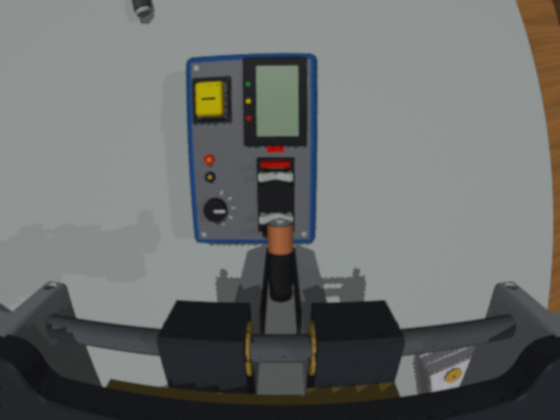

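Tester seen nearly aligned with the tool: saddles (275,176) and (276,218), red post (276,165), key (209,98). The held cell runs from its nub (281,220) to (282,300), plus end towards the red post. I'll refine the tester pose from segmented features.

```bash
python3 - <<'E'
from h import *
import json
from scipy.optimize import least_squares
m=json.load(open("m4.json"))
im=cv2.imread("pics/w4.png").astype(int);B,G,R=im[...,0],im[...,1],im[...,2]
def cen(mask,x0,x1,y0,y1):
    z=np.zeros_like(mask);z[y0:y1,x0:x1]=mask[y0:y1,x0:x1]
    n,l,st,c=cv2.connectedComponentsWithStats(z.astype(np.uint8));k=1+np.argmax(st[1:,4]);return c[k],st[k],l==k
key=cen((R>130)&(G>100)&(B<90),190,235,70,130); 
dsp=cen(im.max(2)<55,240,312,50,152)
sad=[cen(im.min(2)>95,255,298,a,b) for a,b in((168,188),(206,224))]
red=cen((R>100)&(G<60),258,295,155,175)
# outer filled display outline
cn=max(cv2.findContours(dsp[2].astype(np.uint8),0,2)[0],key=cv2.contourArea);rc=cv2.minAreaRect(cn)
for n,k in zip(("key","disp","s+","s-","red"),(key,dsp,*sad,red)):print(n,k[0].round(1),k[1])
print(rc)
box=cv2.boxPoints(rc);print(box.round(1))
P=np.array([[-34,48,56],[22,45,45],[22,-21,57],[22,-59,57]])/1e3
px=np.array([key[0],rc[0],sad[0][0],sad[1][0]])
W=lambda q,P:np.c_[P[:,0]*np.cos(q[2])-P[:,1]*np.sin(q[2])+q[0],P[:,0]*np.sin(q[2])+P[:,1]*np.cos(q[2])+q[1],P[:,2]]
r=least_squares(lambda q:(proj(m,W(q,P))-px).ravel(),[.582,.193,-.32]);q=r.x
print(q,np.degrees(q[2]),r.fun.round(1));print(W(q,np.array([[22,-40,56.5],[-34,48,56]])/1e3))
C=np.array([[-6,5,45],[-6,85,45],[50,5,45],[50,85,45]])/1e3;print(proj(m,W(q,C)).round(1))
# held cell axis at z .156 (+ ~5mm top surface)
v=np.argwhere((R-B>40)&(np.indices(R.shape)[0]>215)&(np.indices(R.shape)[0]<255)&(abs(np.indices(R.shape)[1]-281)<18))[:,::-1]
print("cop",v.min(0),v.max(0)); 
for yy in(224,232,245): 
    s=v[v[:,1]==yy,0]; print(yy,s.min(),s.max())
s_=[onplane(m,[[281.0,222]],.157),onplane(m,[[280.4,252]],.162)];print(s_)
E
```

```text
key [208.4  98.2] [196  82  26  33 795]
disp [272.9 102.8] [ 243   57   64   90 2226]
s+ [275.2 176.4] [258 172  35  10 264]
s- [274.6 218. ] [259 213  34  11 251]
red [275.  164.5] [261 162  29   6 168]
((274.5, 101.5), (89.0, 63.0), 90.0)
[[243.  57.]
 [306.  57.]
 [306. 146.]
 [243. 146.]]
[ 0.58269575  0.19316477 -0.31701173] -18.16343417487242 [-0.4 -0.6  0.2 -1.6 -0.4  0.6  0.5  1.6]
[[0.59113037 0.14829989 0.0565    ]
 [0.5653529  0.24937176 0.056     ]]
[[243.  145.8]
 [242.2  55.9]
 [306.9 145.5]
 [307.1  55.4]]
cop [267 225] [292 254]Traceback (most recent call last):
  File "<stdin>", line 28, in <module>
    return umr_minimum(a, axis, None, out, keepdims, initial, where)
ValueError: zero-size array to reduction operation minimum which has no identity
```

```bash
python3 - <<'E'
from h import *
import json
m=json.load(open("m4.json"))
im=cv2.imread("pics/w4.png").astype(int)
t=np.array([.5899,.1337,.1698-.0131]);a=np.radians(71.7);d=np.array([np.cos(a),np.sin(a),0]);z=np.array([0,0,1])
print(proj(m,[t+.02525*d,t+.02325*d,t+.02325*d+.00725*z,t+.00725*d+.00725*z,t]).round(1))
for r in range(214,258,2): print(r,im[r,280].tolist(),im[r,284].tolist())
E
```

```text
[[278.  222.5]
 [278.  225.9]
 [277.9 230.2]
 [278.  257.2]
 [278.1 263.3]]
214 [118, 121, 117] [87, 89, 86]
216 [140, 144, 139] [133, 137, 132]
218 [103, 105, 100] [122, 126, 121]
220 [119, 121, 115] [96, 98, 93]
222 [128, 129, 122] [88, 89, 84]
224 [93, 93, 88] [82, 83, 79]
226 [74, 80, 94] [59, 68, 90]
228 [56, 87, 143] [53, 82, 137]
230 [57, 92, 154] [53, 85, 143]
232 [57, 91, 154] [53, 85, 144]
234 [58, 92, 154] [54, 86, 144]
236 [58, 93, 155] [54, 86, 144]
238 [57, 92, 154] [54, 86, 144]
240 [58, 92, 154] [54, 86, 143]
242 [57, 92, 154] [54, 86, 143]
244 [57, 92, 154] [54, 86, 143]
246 [59, 94, 155] [53, 86, 143]
248 [56, 92, 154] [56, 87, 145]
250 [57, 92, 155] [54, 86, 143]
252 [57, 91, 153] [52, 85, 141]
254 [45, 66, 107] [40, 59, 93]
256 [30, 31, 36] [27, 27, 29]
```

Request:
step_arm:
  commands:
    - [[0,0.014,-0.02],[0,0,0],0.01]
    - [[0,0,-0.03],[0,0,0],0.01]
    - [[0,0,-0.027],[0,0,0],0.01]
    - [[0,0,0],[0,0,0],0.01]
    - [[0,0,0],[0,0,0],0.01]

```text
clock: 8.5
ee_pos: [0.5904, 0.1431, 0.0938]
tcp_rot: [0.0, 0.812, 0.583, -0.0]
contact_force: [0.1, -0.1, -0.3]
finger_gap: 0.148
grasp_force: 12.0
```

```bash
python3 - <<'E'
from h import *
s=bot.get_state(); print(s["ee_pos"],s["tcp_rot"])
im,m=look("wrist",["cell","cell_plus","cradle","red_post"],"pics/w5.png")
cv2.imwrite("pics/w5c.png",cv2.resize(im[100:310,180:380,::-1],None,fx=2.8,fy=2.8,interpolation=cv2.INTER_CUBIC))
a=np.radians(71.8);d=np.array([np.cos(a),np.sin(a),0]);n=np.array([d[1],-d[0],0])
c=np.array([.590,.1487,.0565])
P=[c+.019*d+.002*[0,0,1][2]*np.array([0,0,1])+k*.012*n for k in(-1,1)]+[c+.02875*d+np.array([0,0,.0075])+k*.012*n for k in(-1,1)]
print((proj(m,P)).round(1)," crop ",((proj(m,P)-[180,100])*2.8).round(0))
E
```

```text
[0.59041034 0.14307547 0.093825  ] [ 1.31912066e-04  8.12261827e-01  5.83292931e-01 -2.51436655e-04]
wrist cell_plus 0.92 [0.596  0.1702 0.0829]
wrist cradle 0.77 [0.5887 0.1462 0.0561]
wrist red_post 0.73 [0.5994 0.1735 0.0557]
[[255.4 213.3]
 [293.6 213. ]
 [254.3 200.4]
 [294.  200.1]]  crop  [[211. 317.]
 [318. 316.]
 [208. 281.]
 [319. 280.]]
```

View pics/w5c.png

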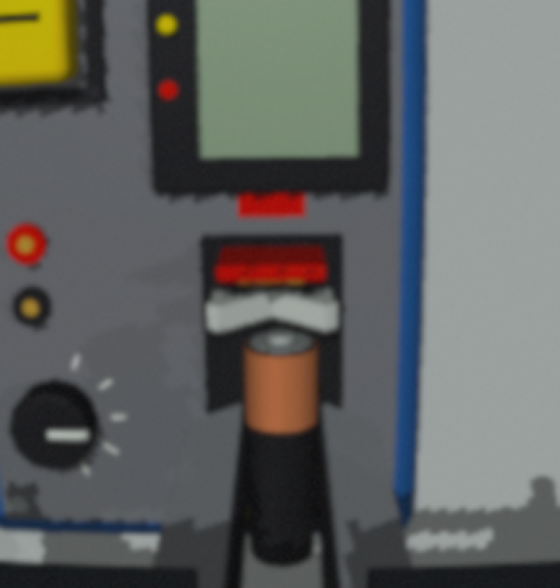

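Crop: saddle apex at x≈273 and red post centre at 271 against the cell's axis at 282, so the cell needs about 1.6 mm towards tester -x and a few mm towards the post. I'll correct that, go lower and compare the cell and posts at nearly equal height.

Request:
step_arm:
  commands:
    - [[-0.0006,0.0034,0],[0,0,0],0.01]
    - [[0,0,-0.004],[0,0,0],0.01]
    - [[0,0,-0.004],[0,0,0],0.01]
    - [[0,0,0],[0,0,0],0.01]
    - [[0,0,0],[0,0,0],0.01]

```text
clock: 9.25
ee_pos: [0.5895, 0.1472, 0.0851]
tcp_rot: [-0.0, 0.812, 0.584, -0.0]
contact_force: [0.1, -0.2, -0.1]
finger_gap: 0.151
grasp_force: 12.0
```

```bash
python3 - <<'E'
from h import *
s=bot.get_state(); print(s["ee_pos"],s["tcp_rot"])
m=camera_model("wrist");im=capture("wrist");cv2.imwrite("pics/w6.png",im[:,:,::-1])
cv2.imwrite("pics/w6c.png",cv2.resize(im[160:320,210:360,::-1],None,fx=3.7,fy=3.7,interpolation=cv2.INTER_CUBIC))
a=np.radians(71.8);d=np.array([np.cos(a),np.sin(a),0]);z=np.array([0,0,1]);t=s["ee_pos"]-.0131*z
c=np.array([.5906,.1485,.0565])
f=lambda P:((proj(m,P)-[210,160])*3.7).round(0).tolist()
print("cell: nub, rim top, band end top",f([t+.02525*d,t+.02325*d+.00725*z,t+.00725*d+.00725*z]))
print("saddle+ front/back bottom-of-mouth top; post inner top",f([c+.016*d+.002*z,c+.022*d+.002*z,c+.02875*d+.0075*z]))
E
```

```text
[0.5895003  0.14718759 0.08506513] [-2.31484962e-05  8.11955291e-01  5.83719588e-01 -2.17980579e-04]
cell: nub, rim top, band end top [[250.0, 232.0], [250.0, 260.0], [251.0, 360.0]]
saddle+ front/back bottom-of-mouth top; post inner top [[255.0, 250.0], [255.0, 215.0], [255.0, 185.0]]
```

View pics/w6c.png

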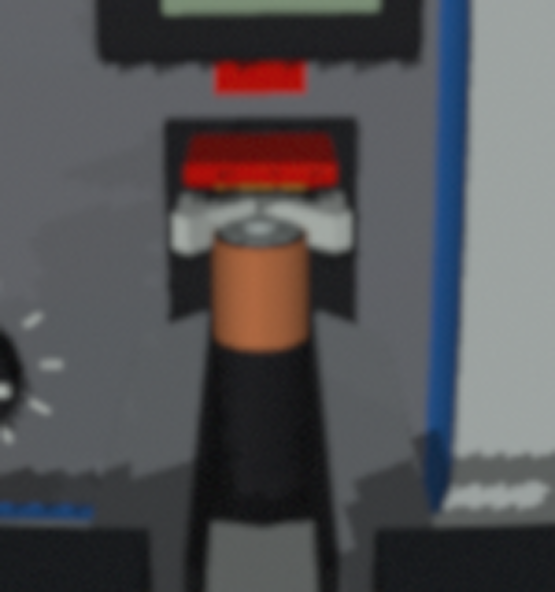

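The brass pad marks the post's inner face, with its top edge at y≈162. The cell's nub is at (258,227) and is laterally centred (261 against 262). The gap scales to about 8 mm instead of 3.5, so I'll go 4 mm further along and then down.

Request:
step_arm:
  commands:
    - [[0.0012,0.0038,0],[0,0,0],0.01]
    - [[0,0,0],[0,0,0],0.01]
    - [[0,0,-0.004],[0,0,0],0.01]
    - [[0,0,-0.004],[0,0,0],0.01]
    - [[0,0,0],[0,0,0],0.01]

```text
clock: 9.8
ee_pos: [0.5906, 0.151, 0.0767]
tcp_rot: [-0.0, 0.812, 0.584, -0.0]
contact_force: [-1.9, 0.1, 1.2]
finger_gap: 0.15
grasp_force: 12.0
```

Request:
step_arm:
  commands:
    - [[0,0,-0.003],[0,0,0],0.01]
    - [[0,0,-0.002],[0,0,0],0.01]
    - [[0,0,-0.001],[0,0,0],0.01]
    - [[0,0,0],[0,0,0],0.01]
    - [[0,0,0],[0,0,0],0.01]

```text
clock: 10.3
ee_pos: [0.5911, 0.1511, 0.0717]
tcp_rot: [-0.0, 0.812, 0.584, 0.0]
contact_force: [-2.1, -0.8, 10.5]
finger_gap: 0.148
grasp_force: 12.0
```

```bash
python3 - <<'E'
from h import *
s=bot.get_state(); print(s["ee_pos"],s["contact_force"],s["moment"])
look("wrist",["cell","cell_plus","cradle","red_post"],"pics/w7.png")
im=cv2.imread("pics/w7.png")
cv2.imwrite("pics/w7c.png",cv2.resize(im[160:320,210:360],None,fx=3.7,fy=3.7,interpolation=cv2.INTER_CUBIC))
B,R=im[...,0].astype(int),im[...,2].astype(int);G=im[...,1].astype(int)
for r in range(185,270,2): print(r,im[r,[272,277,281,285]].tolist()) if r%4==1 else 0
E
```

```text
[0.59109474 0.15105766 0.0716983 ] [-2.10148666 -0.77321618 10.46579603] [-0.12573762  0.68415288  0.00818475]
wrist cell 0.81 [0.5932 0.1543 0.0604]
wrist cell 0.26 [0.6003 0.1782 0.0644]
wrist cell_plus 0.63 [0.598  0.1774 0.0673]
wrist cell_plus 0.22 [0.6005 0.1735 0.0592]
wrist cradle 0.29 [0.5979 0.1786 0.0658]
wrist red_post 0.9 [0.5981 0.1739 0.0572]
185 [[31, 30, 31], [30, 28, 30], [33, 29, 32], [30, 28, 33]]
189 [[10, 19, 149], [10, 15, 142], [10, 14, 166], [10, 16, 159]]
193 [[10, 16, 174], [10, 16, 175], [10, 19, 176], [10, 15, 175]]
197 [[88, 85, 123], [88, 85, 123], [88, 86, 123], [87, 84, 122]]
201 [[103, 99, 97], [102, 98, 96], [102, 97, 96], [99, 94, 93]]
205 [[32, 30, 30], [32, 29, 28], [33, 31, 31], [33, 29, 30]]
209 [[17, 18, 86], [18, 21, 87], [14, 18, 86], [17, 19, 86]]
213 [[10, 15, 96], [12, 14, 96], [11, 16, 97], [12, 16, 97]]
217 [[11, 14, 113], [12, 15, 123], [11, 17, 126], [10, 14, 118]]
221 [[10, 15, 162], [25, 31, 168], [32, 36, 167], [11, 17, 162]]
225 [[85, 89, 101], [111, 112, 108], [112, 113, 109], [90, 99, 109]]
229 [[105, 106, 101], [116, 118, 112], [123, 124, 118], [104, 105, 100]]
233 [[56, 65, 88], [84, 86, 85], [87, 88, 87], [77, 80, 84]]
237 [[56, 90, 149], [63, 100, 166], [59, 95, 158], [56, 90, 149]]
241 [[56, 90, 149], [63, 100, 166], [60, 96, 161], [57, 91, 150]]
245 [[55, 90, 148], [63, 100, 167], [61, 97, 160], [56, 90, 149]]
249 [[55, 88, 147], [63, 99, 166], [60, 96, 160], [57, 91, 150]]
253 [[55, 88, 145], [61, 95, 159], [59, 94, 156], [57, 91, 150]]
257 [[53, 82, 136], [60, 94, 158], [58, 93, 153], [55, 88, 145]]
261 [[30, 27, 27], [32, 36, 50], [32, 36, 52], [27, 29, 34]]
265 [[28, 27, 27], [29, 28, 28], [31, 28, 28], [29, 27, 27]]
269 [[28, 25, 27], [30, 28, 27], [28, 25, 26], [27, 26, 26]]
```

View pics/w7c.png

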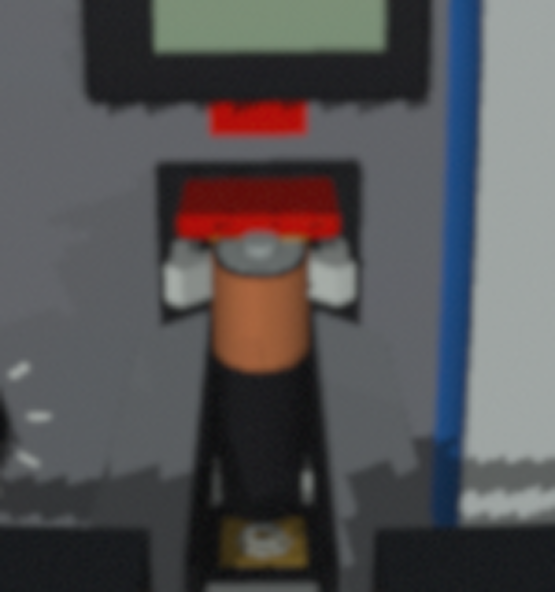

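The view changes my reading. The camera is on the +y side, so the dark red band is the post's outer face and the bright one its top. The inner edge is therefore at y≈238, as the fit predicted, and the cell is about 3.5 to 4 mm too far forward, touching the red post. I'll lift a little, go back and lower again.

Request:
step_arm:
  commands:
    - [[0,0,0.004],[0,0,0],0.01]
    - [[-0.0006,-0.0018,0.001],[0,0,0],0.01]
    - [[-0.0006,-0.002,0],[0,0,0],0.01]
    - [[0,0,0],[0,0,0],0.01]
    - [[0,0,0],[0,0,0],0.01]

```text
clock: 11.05
ee_pos: [0.5895, 0.1473, 0.0761]
tcp_rot: [-0.0, 0.812, 0.584, -0.0]
contact_force: [-0.1, -0.9, -0.1]
finger_gap: 0.149
grasp_force: 12.0
```

```bash
cat > chk.py <<'E'
from h import *
s=bot.get_state(); print(s["ee_pos"],s["contact_force"].round(1),s["moment"].round(2))
m=camera_model("wrist");im=capture("wrist").astype(int);R,G,B=im[...,0],im[...,1],im[...,2]
cv2.imwrite("pics/last.png",im[:,:,::-1].astype(np.uint8))
a=np.radians(71.8);d=np.array([np.cos(a),np.sin(a),0]);n=np.array([d[1],-d[0],0]);z=np.array([0,0,1]);t=s["ee_pos"]-.0131*z;c=np.array([.5906,.1485,.0565])
print("tcp rel cradle d,n,z mm",((t-c)@np.c_[d,n,z]*1e3).round(1))
cop=(R-B>50)&(G>60)&(G<130);cop[:200]=0;cop[285:]=0;cop[:,:255]=0;cop[:,305:]=0
ys,xs=np.nonzero(cop);cx=int(np.median(xs));col=np.nonzero(cop[:,cx])[0]
print("copper col",cx,"rows",col.min(),col.max(),"x",[(r,xs[ys==r].min(),xs[ys==r].max()) for r in(col.min()+6,col.max()-6)])
for off in(0,1,2,3,4):
    p=proj(m,[c*[1,1,0]+t[2]*z+off/1e3*d+.02325*d+.00725*z,c*[1,1,0]+t[2]*z+off/1e3*d+.00725*d+.00725*z]).round(1);print("cell at d=",off,"rim,band rows",p.tolist())
red=(R>140)&(G<60);red[:185]=0;ys,xs=np.nonzero(red&(abs(np.indices(R.shape)[1]-278)<25)&(np.indices(R.shape)[0]<240));print("red rows",ys.min(),ys.max(),"cols",xs.min(),xs.max(),"pred post inner top",proj(m,[c+.02875*d+.0075*z]).round(1))
E
python3 chk.py
```

```text
[0.58948446 0.14725788 0.07614143] [-0.1 -0.9 -0.1] [-0.05  0.08 -0.01]
tcp rel cradle d,n,z mm [-1.5 -0.7  6.5]
copper col 280 rows 235 259 x [(np.int64(241), np.int64(268), np.int64(292)), (np.int64(253), np.int64(269), np.int64(291))]
cell at d= 0 rim,band rows [[278.8, 227.6], [279.1, 254.7]]
cell at d= 1 rim,band rows [[278.8, 225.9], [279.0, 253.1]]
cell at d= 2 rim,band rows [[278.8, 224.1], [279.0, 251.4]]
cell at d= 3 rim,band rows [[278.8, 222.3], [279.0, 249.8]]
cell at d= 4 rim,band rows [[278.7, 220.6], [279.0, 248.1]]
red rows 185 214 cols 260 300 pred post inner top [[278.8 214.5]]
```

Request:
step_arm:
  commands:
    - [[0.0013,0.0017,0],[0,0,0],0.01]
    - [[0,0,0],[0,0,0],0.01]
    - [[0,0,-0.003],[0,0,0],0.01]
    - [[0,0,-0.001],[0,0,0],0.01]
    - [[0,0,0],[0,0,0],0.01]

```text
clock: 11.6
ee_pos: [0.5907, 0.149, 0.072]
tcp_rot: [-0.0, 0.812, 0.584, -0.0]
contact_force: [-1.1, 1.0, -0.2]
finger_gap: 0.15
grasp_force: 12.0
```

Request:
step_arm:
  commands:
    - [[0,0,-0.0005],[0,0,0],0.01]
    - [[0,0,-0.0005],[0,0,0],0.01]
    - [[0,0,-0.0005],[0,0,0],0.01]
    - [[0,0,0],[0,0,0],0.01]
    - [[0,0,0],[0,0,0],0.01]

```text
clock: 12.1
ee_pos: [0.591, 0.1492, 0.0709]
tcp_rot: [-0.0, 0.812, 0.584, 0.0]
contact_force: [-2.1, 2.2, 3.3]
finger_gap: 0.15
grasp_force: 12.0
```

```bash
python3 chk.py
```

```text
[0.59098715 0.14918919 0.07088238] [-2.1  2.2  3.3] [0.36 0.34 0.02]
tcp rel cradle d,n,z mm [0.8 0.2 1.3]Traceback (most recent call last):
  File "chk.py", line 9, in <module>
    print("copper col",cx,"rows",col.min(),col.max(),"x",[(r,xs[ys==r].min(),xs[ys==r].max()) for r in(col.min()+6,col.max()-6)])
                                                             ~~~~~~~~~~~~~^^
    return umr_minimum(a, axis, None, out, keepdims, initial, where)
ValueError: zero-size array to reduction operation minimum which has no identity
```

Request:
step_arm:
  commands:
    - [[0,0,-0.0005],[0,0,0],0.01]
    - [[0,0,0],[0,0,0],0.018]
    - [[0,0,0],[0,0,0],0.022]
    - [[0,0,0],[0,0,0],0.03]
    - [[0,0,0],[0,0,0],0.03]
  grip_force: 5

```text
clock: 12.65
ee_pos: [0.5909, 0.1489, 0.0702]
tcp_rot: [0.0, 0.812, 0.584, -0.0]
contact_force: [0.4, -0.9, -0.1]
finger_gap: 0.318
grasp_force: 0.0
```

```bash
sed -i 's/^ys,xs=np.nonzero(cop);/_,l,st,_c=cv2.connectedComponentsWithStats(cop.astype(np.uint8));cop=l==1+np.argmax(st[1:,4]);ys,xs=np.nonzero(cop);/' chk.py; python3 chk.py; python3 - <<'E'
from h import *
look("top",["cell","cell_plus","cradle"]);look("scene",["cell","cell_plus"])
E
```

```text
[0.59086884 0.14888046 0.07021479] [ 0.4 -0.9 -0.1] [-0.1   0.08  0.03]
tcp rel cradle d,n,z mm [0.4 0.1 0.6]
copper col 279 rows 226 253 x [(np.int64(232), np.int64(267), np.int64(290)), (np.int64(247), np.int64(267), np.int64(290))]
cell at d= 0 rim,band rows [[277.3, 231.1], [277.6, 258.0]]
cell at d= 1 rim,band rows [[277.3, 229.3], [277.6, 256.3]]
cell at d= 2 rim,band rows [[277.3, 227.6], [277.6, 254.7]]
cell at d= 3 rim,band rows [[277.3, 225.8], [277.6, 253.1]]
cell at d= 4 rim,band rows [[277.3, 224.1], [277.5, 251.4]]
red rows 185 220 cols 257 299 pred post inner top [[277.2 221.2]]
top cradle 0.75 [0.5954 0.1497 0.054 ]
```

The cell is level: its copper band spans 28 rows, as predicted for a level cell. It is about 2 mm towards the red post and clear of it. I'll retract straight up and check from above.

Request:
step_arm:
  commands:
    - [[0,0,0],[0,0,0],0.03]
    - [[0,0,0.015],[0,0,0],0.03]
    - [[0,0,0.03],[0,0,0],0.03]
    - [[0,0,0.03],[0,0,0],0.03]
    - [[0,0,0],[0,0,0],0.03]

```text
clock: 13.55
ee_pos: [0.5929, 0.149, 0.1497]
tcp_rot: [0.001, 0.812, 0.584, 0.003]
contact_force: [-0.1, 0.2, -0.4]
finger_gap: 0.319
grasp_force: 0.0
```

Request:
step_arm:
  commands:
    - [[-0.013,0.05,0],[0,0,0],0.0]
    - [[-0.013,0.05,0],[0,0,0],0.0]
    - [[0,0,0],[0,0,0],0.0]
    - [[0,0,0],[0,0,0],0.0]
    - [[0,0,0],[0,0,0],0.0]

```text
clock: 14.05
ee_pos: [0.566, 0.2447, 0.1456]
tcp_rot: [0.0, 0.812, 0.583, 0.0]
contact_force: [-0.1, -0.1, -0.3]
finger_gap: 0.005
grasp_force: 0.0
```

```bash
python3 - <<'E'
from h import *
s=bot.get_state();print(s["ee_pos"],s["finger_gap"],s["contact_force"].round(1))
for c in("top","scene"):look(c,["cell","cell_plus","cradle","key_top"])
look("wrist",["cell","cell_plus","key_top","cradle"],"pics/w8.png")
im=capture("scene");cv2.imwrite("pics/s8.png",cv2.resize(im[150:250,290:430,::-1],None,fx=5,fy=5,interpolation=cv2.INTER_CUBIC))
im=capture("top");cv2.imwrite("pics/t8.png",im[:,:,::-1])
E
```

```text
[0.56596375 0.24471901 0.1455799 ] 0.004603517305839256 [-0.1 -0.1 -0.3]
top cell 0.55 [0.5939 0.1578 0.0556]
top cell_plus 0.51 [0.5977 0.1756 0.0566]
top cell_plus 0.21 [0.5917 0.1594 0.0571]
top cradle 0.62 [0.5929 0.1462 0.0524]
top cradle 0.19 [ 0.5099 -0.4383  0.0038]
top key_top 0.64 [0.5631 0.2487 0.0575]
scene cell 0.56 [0.5981 0.1531 0.059 ]
scene cell_plus 0.67 [0.5977 0.18   0.0621]
scene cradle 0.97 [0.5903 0.1475 0.0598]
scene key_top 0.67 [0.5919 0.1508 0.0601]
scene key_top 0.66 [0.5674 0.2523 0.0558]
wrist cell 0.47 [0.5944 0.1533 0.0559]
wrist cell_plus 0.69 [0.5959 0.1766 0.0559]
wrist cell_plus 0.34 [0.5927 0.1481 0.0575]
wrist key_top 0.7 [0.5689 0.2498 0.0572]
wrist cradle 0.73 [5.258e-01 4.437e-01 1.000e-04]
wrist cradle 0.69 [0.591  0.1499 0.0582]
```

The networks on all three cameras put the cell at about 0.056 to 0.06 m, level and in the cradle. Now the key.

Request:
step_arm:
  commands:
    - [[0,0.005,-0.03],[0,0,0],0.0]
    - [[0,0,-0.02],[0,0,0],0.0]
    - [[0,0,-0.014],[0,0,0],0.0]
    - [[0,0,0],[0,0,0],0.0]
    - [[0,0,0],[0,0,0],0.0]

```text
clock: 15.4
ee_pos: [0.5661, 0.2505, 0.0817]
tcp_rot: [0.0, 0.812, 0.584, 0.0]
contact_force: [0.9, 0.7, -0.4]
finger_gap: 0.008
grasp_force: 0.0
```

Request:
step_arm:
  commands:
    - [[0,0,-0.002],[0,0,0],0.0]
    - [[0,0,-0.002],[0,0,0],0.0]
    - [[0,0,-0.002],[0,0,0],0.0]
    - [[0,0,0],[0,0,0],0.0]
    - [[0,0,0],[0,0,0],0.0]

```text
clock: 15.9
ee_pos: [0.5658, 0.2508, 0.0754]
tcp_rot: [-0.0, 0.812, 0.584, 0.0]
contact_force: [0.5, -0.4, -0.7]
finger_gap: 0.003
grasp_force: 0.0
```

Request:
step_arm:
  commands:
    - [[0,0,-0.002],[0,0,0],0.0]
    - [[0,0,-0.002],[0,0,0],0.0]
    - [[0,0,-0.001],[0,0,0],0.0]
    - [[0,0,0],[0,0,0],0.0]
    - [[0,0,0],[0,0,0],0.0]

```text
clock: 16.4
ee_pos: [0.5658, 0.2509, 0.0704]
tcp_rot: [-0.0, 0.812, 0.584, 0.0]
contact_force: [-0.0, 0.0, 3.8]
finger_gap: 0.007
grasp_force: 2.1
```

Request:
step_arm:
  commands:
    - [[0,0,-0.001],[0,0,0],0.0]
    - [[0,0,-0.001],[0,0,0],0.0]
    - [[0,0,-0.001],[0,0,0],0.0]
    - [[0,0,0],[0,0,0],0.0]
    - [[0,0,0],[0,0,0],0.0]

```text
clock: 16.9
ee_pos: [0.5658, 0.2509, 0.0673]
tcp_rot: [-0.0, 0.812, 0.584, 0.0]
contact_force: [-0.7, -0.2, 5.5]
finger_gap: 0.006
grasp_force: 2.9
```

Request:
step_arm:
  commands:
    - [[0,0,-0.0005],[0,0,0],0.0]
    - [[0,0,-0.0005],[0,0,0],0.0]
    - [[0,0,0],[0,0,0],0.0]
    - [[0,0,0],[0,0,0],0.0]
    - [[0,0,0],[0,0,0],0.0]

```text
clock: 17.4
ee_pos: [0.5659, 0.2509, 0.0669]
tcp_rot: [-0.0, 0.812, 0.584, 0.0]
contact_force: [-4.2, -1.2, 16.6]
finger_gap: 0.005
grasp_force: 8.6
```

```bash
python3 - <<'E'
from h import *
s=bot.get_state();print(s["ee_pos"],s["contact_force"].round(1))
for c in("top","scene","wrist"):look(c,["cell","cell_plus"])
E
```

```text
[0.56593864 0.25086217 0.06693359] [-4.2 -1.2 16.6]
top cell 0.63 [0.5932 0.1558 0.0577]
top cell_plus 0.53 [0.5971 0.1768 0.0574]
scene cell 0.46 [0.5946 0.1535 0.0604]
scene cell_plus 0.4 [0.5982 0.1795 0.0601]
```

```bash
python3 -c "
from h import *
print(workorder.close_job())"
```

```text
the job is handed in; nothing more can be done
None
```

I laid the cell level in the saddles, plus end to the red post, and let go of it. I then handed the job in with the fingertips holding the yellow key down on its stop at about 17 N; the interface did not return a verdict.

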